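# Pop the spice grinder's drawer and catch it

## Robot

A 6-joint arm with a two-finger parallel gripper is mounted at the origin on the work surface. World frame = base frame: x ahead of the robot, y to its left, z up, the work surface at z = 0. Lengths are in mm, angles in degrees, forces in N, time in s.
With the tool pointing down it reaches from about 350 to 850 mm from the base axis. Payload 8.1 kg.
Tool frame: the origin (TCP) lies midway between the tips of the shut fingers; the grasp point (between the pads) lies 19 mm behind it; z points along the fingers, y is the line along which they close (so a half turn about z gives the same grasp; the last joint's range is limited). The gripper opens to 85 mm and grips with 20 to 120 N. Pads are 22 mm wide; open, the fingers measure 114 mm over their backs; the gripper's body (76 mm by 85 mm) begins 54 mm behind the grasp point. The pads swing forward as they close: fully open they stand 13 mm farther back than shut.
Start: joints at [61.914, 7.471, 85.268, -0, 87.261, -4.893], TCP at [236.28, 551.522, 231.292] pointing down, gripper open.
Joint ranges: [-169.43, 169.43], [-51.17, 129.36], [1.28, 143.12], [-76.62, 256.62], [0, 156.53], [-152.29, 152.29]. Speed limits (degrees/s): [136.94, 136.94, 159.86, 180, 180, 180].

## Interface

Orientations are given as [roll, pitch, yaw] about the fixed x, y, z axes, in that order (R = Rz(yaw) Ry(pitch) Rx(roll)).
In Python, from bench import sense, snapshot, order, finder gives the robot as it stands.
- The arm moves only by the tool send_rows, never from a script. Its argument "steps" is a list of rows, each a list of 2 entries, a list of its own where there are three numbers: the shift along the world's x, y, z in units of 30 mm (1.0 is 30 mm), then the turn, a rotation vector about the world's x, y, z in rad. In form: [[[dx, dy, dz], [wx, wy, wz]], ...]. A call has 1 to 10 rows; each row is the pose to reach, as a shift and turn from the pose commanded when the call began; what a row does not reach only later rows make up. A row lasts 1/8 s, in which the tool goes at most 62.5 mm and 10.7 degrees, less where a joint would pass 70% of its speed; a pose out of reach is approached as far as the arm can. A call with a gripper value outside its range is refused whole. "fingers" is the closure, from 0 (fully open) to 1 (shut), set as the call begins (left out, the last holds). The fingers move at their own pace and stop on an object; "squeeze" is the grip in N (left out, the last holds). Time passes only in rows, so rows that repeat a pose let the fingers close. It gives the time, the measured TCP pose, the force, the opening and the grip force at its end, in the units of the state.
- sense(): the state, without advancing time (a new reading comes with each control period).
- snapshot(name): name is "side" or "top"; returns a dict with "img" (420x560x3 uint8, red, green, blue), "K" (3x3 intrinsics, pixels), "pose" (4x4, takes a point from camera to world coordinates). Camera axes: x right, y up, looking along -z (the intrinsics and any distortion apply to the point x, -y, -z); pixel columns grow to the right and rows downward; lengths in mm; the calibration is good to about 2 mm. A picture is of the moment at which its call begins. There is no depth.
- order.hand_in(): hands the job in; it is judged then, once.
Trained networks look in the newest picture that a camera, given by its name, has taken for a name from the list of things; names that differ only in an ending like _2 or _b are one class to them, and where a whole thing is asked for, a point or a joint stands for the part that bears it (a point fixed in the world has none). Each returns a list of dicts, best first, with "confidence" (0 to 1); they miss things now and then, are a little off and sometimes report something else, mostly with a low value. They report only what shows in the picture. A call takes as long as a camera call. They do not tell look-alikes from the thing itself.
- finder.find_in(label, camera): "box" ([left, top, width, height] as shares, 0 to 1, of the picture: columns of its width, rows of its height, round what is visible of it).
- finder.trace(label, camera): "mask" (420x560 bool, what is visible of it) and "box" ([left, top, width, height] as shares, 0 to 1, of the picture: columns of its width, rows of its height, round what is visible of it).
- finder.pinpoint(label, camera): "at" ([column, row] as shares, 0 to 1, of the picture: columns of its width, rows of its height: a listed point, or the origin of a listed thing).
The state is a dict: "time": time; "joint_pos": joint angles; "qd": joint speeds; "joint_efforts": joint torques, N m; "tool_pos": TCP position; "tcp_rot": TCP orientation; "ft_force": force on the tool from outside, world axes, zero at the start; "wrist_torque": the same for the moment, N m; "finger_gap": finger opening in mm; "grip_force": force on a finger pad.
Only numpy, scipy, OpenCV 4.12 (cv2) and the standard library are available. Lean on these libraries where they do the work, as an engineer would, in place of code of your own. Each camera call takes 0.05 s, during which the arm holds its last target. There are 200 camera calls.

## Task

Press the red release paddle on the grinder right down with one fingertip so that the spring ejects the little drawer, and with the other finger, standing in its way, stop the drawer's wooden front when it has come out a short way, about 25 mm (15 to 40 mm will do), before it slides on out. Do not lift the drawer and leave the other things on the shelf where they are. Finish while holding: one finger still keeps the paddle down and the drawer still rests against the other finger.

Things in the scene. Friction and masses are not known exactly. Their poses are not given: they have to be found in the camera images.
- grinder: Cream ceramic grinder on a steel plinth, fixed. Origin: on the shelf under the middle of the shut drawer; x points from the drawer's front back to the tower, y to the paddle's side, z up. Plinth x -125..100, y -45..70, top z 14 mm. Tower: radius 37 mm at x 60, y 0, up to z 186. In front of the drawer (x < -45, y < 36 mm) only a steel catch blade up to z 22 at its foot stands above the plinth.
- release (a joint): Travel of the red release paddle, m: 0 up, 0.011 fully down (hard stop). It is sprung: about 2 N to start, 4 N fully down, plus up to 3 N of catch friction. The catch lets the drawer go at about 0.008 to 0.009 down.
- release_top (a point): Centre of the red paddle's flat top, 36 mm (grinder's x) by 28 mm (y). Paddle up: at x -80, y 52, z 43 mm in the grinder's frame; fully down: z 32 mm. The black console under it (x -120..-44, y 37..69 mm) has its top at z 28 mm.
- drawer: Loose aluminium drawer, dark wooden front, 90 long (x) by 56 wide by 50 mm high at the front, about 130 g. Origin: centre of its underside, at x 0, y 0, z 14 mm in the grinder's frame when shut; axes as the grinder's. Let go, it is pushed out along -x at about 0.1 m/s, up to 75 mm if nothing stops it; a finger stopping it takes 1 to 3 N. Channel walls beside it: x > -42, up to z 50 mm.
- drawer_front (a point): Centre of the drawer's flat outer front face (56 wide, 50 mm high, facing -x), 45 mm in front of the drawer's origin and 25 mm above its underside; shut, at x -45, y 0, z 39 mm in the grinder's frame. The face spans z 14 to 64 mm, so a finger level with the pressed paddle stands before its upper part.
- cup: Small hammered copper measuring cup with a handle, 62 mm across, 42 mm high; origin at the centre of its underside. To be left alone.
- tin: Steel spice tin, 52 mm across, 52 mm high; origin at the centre of its underside. To be left alone.
- jar: Dark smoked glass jar, 72 mm across, 110 mm high; origin at the centre of its underside. To be left alone.
- mortar: Pale grey soapstone mortar, 116 mm across, 75 mm high; origin at the centre of its underside. To be left alone.
- pestle: Pale grey pestle standing on its end, up to 38 mm across, 130 mm high; origin at the centre of its underside. To be left alone.
- saltbox: Wooden salt box, 85 by 85 mm, 60 mm high; origin at the centre of its underside. To be left alone.
- spoon: Wooden spoon lying on the shelf; origin under its middle. To be left alone.
There are look-alikes about, which are no part of the job. What is shaped like the drawer but blue or yellow is not meant.

How it is judged:
By the outcome, as a careful person would: the job done as asked, in the order asked, and still so for the second after the job is handed in, while the arm keeps its last pose, push and grip.
It also fails if it takes over 32 s, if anything falls off the work surface, if the arm or the gripper's body presses on something with over 40 N, if the wrist force passes 120 N, or if a joint passes its speed limit or range.

## Working session

There is one attempt and no reset: what is moved stays moved. The work goes in short steps, Python scripts to look and compute and a tool call to move; the robot and the scene stay as the last step left them, time stands still between calls to the robot, and variables do not carry over. Pictures are saved under pics/ and viewed, at most 10 in all, crops included, and the job is handed in when it is done.

Besides the shell and the picture viewer there is one more tool, called after ">>>" by a JSON object that holds its "fn" and its "kwargs", one argument or row to a line. send_rows: Moves the arm, as the interface text tells. Its arguments: {"type":"object","properties":{"steps":{"type":"array"},"fingers":{"type":"number"},"squeeze":{"type":"number"}},"required":["steps"]}

```bash
mkdir -p pics
cat > h.py <<'E'
import numpy as np, cv2
from bench import sense, snapshot, order, finder
def snap(n,f=None):
    s=snapshot(n)
    if f: cv2.imwrite('pics/'+f,s['img'][:,:,::-1])
    return s
def ray(s,px):
    K=np.array(s['K']);P=np.array(s['pose'])
    d=np.linalg.inv(K)@[px[0],px[1],1]; d=np.array([d[0],-d[1],-d[2]])
    return P[:3,3],P[:3,:3]@d
def onz(s,px,z):
    o,d=ray(s,px); return o+d*(z-o[2])/d[2]
def proj(s,p):
    P=np.array(s['pose']);c=P[:3,:3].T@(np.array(p)-P[:3,3]); q=np.array(s['K'])@[c[0],-c[1],-c[2]]
    return q[:2]/q[2]
E
python3 - <<'E'
from h import *
for c in('top','side'):
    s=snap(c,c+'1.png'); print(c,[k for k in s],np.round(s['pose'],2).tolist(),np.round(s['K'],1).tolist())
    for l in('release_top','drawer_front','grinder','drawer'):
        for r in finder.pinpoint(l,c)[:3]: print(l,np.round(np.array(r['at'])*[560,420],1),round(r['confidence'],2))
s=sense();print(s['time'],s['tool_pos'],s['tcp_rot'])
E
```

```text
top ['img', 'K', 'pose'] [[-0.01, 1.0, -0.08, 382.24], [-1.0, -0.01, -0.0, -30.44], [-0.0, 0.08, 1.0, 1083.05], [0.0, 0.0, 0.0, 1.0]] [[389.0, 0.0, 272.7], [0.0, 389.0, 200.5], [0.0, 0.0, 1.0]]
release_top [257.9 129.8] 0.54
release_top [432.3 135.2] 0.19
drawer_front [220.3 218.8] 0.98
drawer_front [365.9 120.8] 0.98
drawer_front [268.5 150.7] 0.73
grinder [284.4 156.9] 0.8
drawer [260.6 242.8] 0.88
drawer [329.5 219.9] 0.76
drawer [282.1 154.6] 0.66
side ['img', 'K', 'pose'] [[0.97, 0.15, -0.17, 268.31], [-0.23, 0.63, -0.74, -955.09], [-0.0, 0.76, 0.65, 890.36], [0.0, 0.0, 0.0, 1.0]] [[390.1, 0.0, 277.1], [0.0, 390.1, 214.5], [0.0, 0.0, 1.0]]
drawer_front [279.3 257.4] 0.96
drawer_front [242.  233.5] 0.9
grinder [313.6 234. ] 0.69
drawer [350.2 275. ] 0.87
drawer [243.2 229.7] 0.83
drawer [268.1 264.8] 0.81
0.5 [236.27277522 551.48880129 231.25621875] [-1.79993551e+02  1.11044740e-03  1.56806517e+02]
```

View pics/top1.png

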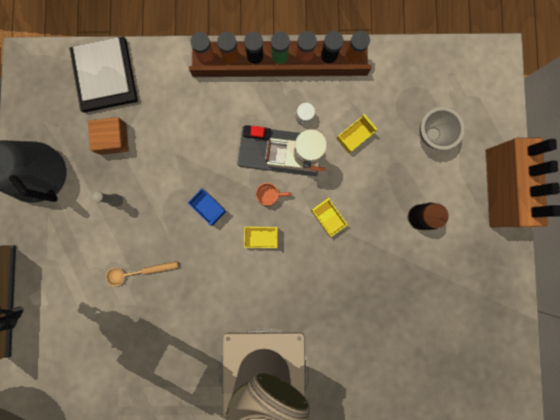

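View pics/side1.png

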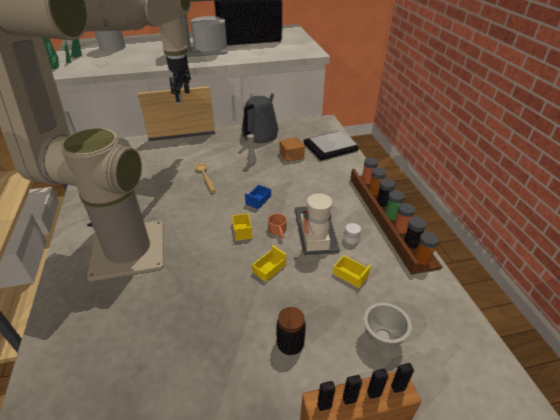

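The top view shows the grinder with its tower at about (310,145) and red paddle at (257,132), and the drawer front facing left (world +y). The copper cup is at (268,195). The blue and yellow drawers are look-alikes.

Run:
```python
from h import *
t=snap('top'); s=snap('side')
a=cv2.resize(t['img'][110:190,220:340],None,fx=6,fy=6,interpolation=cv2.INTER_CUBIC)
cv2.imwrite('pics/t_crop.png',a[:,:,::-1])
b=cv2.resize(s['img'][185:260,255:375],None,fx=6,fy=6,interpolation=cv2.INTER_CUBIC)
cv2.imwrite('pics/s_crop.png',b[:,:,::-1])
```

```text
(no output)
```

View pics/t_crop.png

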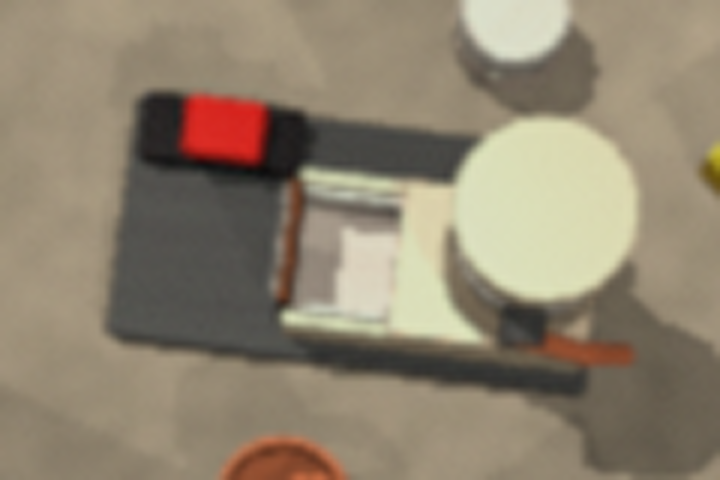

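View pics/s_crop.png

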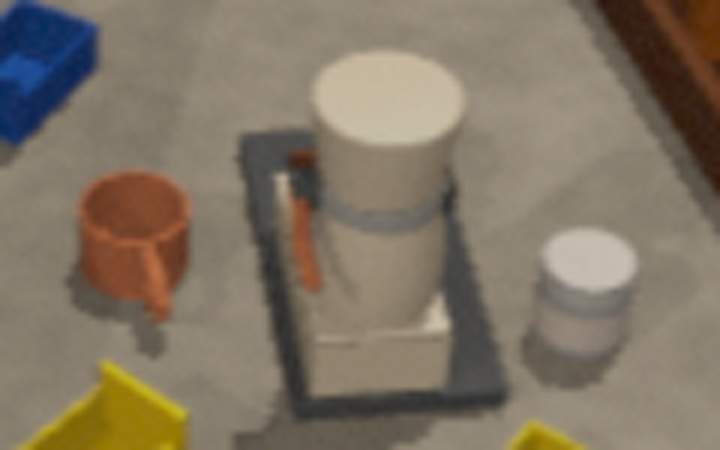

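```bash
cat > fit.py <<'E'
from h import *
from scipy.optimize import least_squares
t=snap('top'); s=snap('side')
T=[((-98,66,43),(186,95)),((-62,66,43),(270,102)),((-62,38,43),(263,165)),((-98,38,43),(181,158)),((-125,-45,14),(108,332)),((60,0,186),(546,208)),((-45,28,64),(290,180)),((-45,-28,64),(277,302)),((100,-45,14),(588,372))]
S=[((60,0,186),(388,98)),((100,-45,14),(298,402)),((100,70,14),(505,390)),((-125,-45,14),(240,137))]
def w(p,q):
    c,n=np.cos(p[2]),np.sin(p[2]); return np.array([p[0]+c*q[0]-n*q[1],p[1]+n*q[0]+c*q[1],q[2]])
def res(p):
    r=[proj(t,w(p,a))-(np.array(b)/6+[220,110]) for a,b in T]+[proj(s,w(p,a))-(np.array(b)/6+[255,185]) for a,b in S]
    return np.ravel(r)
if __name__=='__main__':
    f=least_squares(res,[500,-30,-1.6],loss='soft_l1'); p=f.x
    print(p,np.degrees(p[2])); print(np.round(res(p).reshape(-1,2),2).tolist())
    for l in((-80,52,43),(-45,0,39),(-70,0,39)): print(l,np.round(w(p,l),1))
    for l in('cup','tin'):
        r=finder.pinpoint(l,'top')
        if r: print(l,r[0]['confidence'],onz(t,np.array(r[0]['at'])*[560,420],0))
E
python3 fit.py
```

```text
[590.68607305 -61.29758348  -7.96474142] -456.34606822496295
[[0.22, -0.29], [-0.63, -0.12], [-0.55, -0.54], [-0.06, -0.72], [-0.17, 1.1], [0.81, -1.13], [0.7, -0.6], [0.65, -0.22], [0.56, 2.76], [-0.91, -1.43], [-1.36, 0.49], [0.52, -0.73], [-2.41, -1.26]]
(-80, 52, 43) [651.2  12.5  43. ]
(-45, 0, 39) [595.7 -16.6  39. ]
(-70, 0, 39) [598.4   8.3  39. ]
cup 0.91 [476.56577606 -22.39210631   0.        ]
tin 0.7 [ 703.88918474 -119.18974204    0.        ]
```

>>> {"fn": "send_rows", "kwargs": {
  "steps": [
    [[12.92,-17.83,0],[0,0,-1.277]],
    [[12.92,-17.83,0],[0,0,-1.277]],
    [[12.92,-17.83,0],[0,0,-1.277]],
    [[12.92,-17.83,0],[0,0,-1.277]],
    [[12.92,-17.83,0],[0,0,-1.277]],
    [[12.92,-17.83,0],[0,0,-1.277]],
    [[12.92,-17.83,0],[0,0,-1.277]],
    [[12.92,-17.83,0],[0,0,-1.277]],
    [[12.92,-17.83,0],[0,0,-1.277]],
    [[12.92,-17.83,0],[0,0,-1.277]]
  ],
  "fingers": 0.53,
  "squeeze": 40
}}

```text
time: 2.05
tool_pos: [604.0, 43.6, 231.5]
tcp_rot: [180.0, -0.0, 83.6]
ft_force: [1.0, 0.4, 1.5]
finger_gap: 40.0
grip_force: 0.0
```

>>> {"fn": "send_rows", "kwargs": {
  "steps": [
    [[0.6,-0.8,-1.0],[0,0,0]],
    [[0.6,-0.8,-3.0],[0,0,0]],
    [[0.6,-0.8,-4.6],[0,0,0]],
    [[0.6,-0.8,-4.6],[0,0,0]],
    [[0.6,-0.8,-4.6],[0,0,0]]
  ]
}}

```text
time: 2.68
tool_pos: [622.3, 21.5, 95.6]
tcp_rot: [179.9, -0.0, 83.7]
ft_force: [0.5, -0.4, 0.3]
finger_gap: 39.9
grip_force: 0.0
```

Run:
```python
from h import *
t=snap('top'); s=snap('side')
q=sense();print(q['tool_pos'],q['tcp_rot'],q['ft_force'],q['finger_gap'])
a=cv2.resize(t['img'][110:190,220:340],None,fx=6,fy=6,interpolation=cv2.INTER_CUBIC)
b=cv2.resize(s['img'][160:260,235:375],None,fx=5,fy=5,interpolation=cv2.INTER_CUBIC)
cv2.imwrite('pics/t_crop2.png',a[:,:,::-1]);cv2.imwrite('pics/s_crop2.png',b[:,:,::-1])
```

```text
[623.36024719  21.48416706  97.02362855] [ 1.79689132e+02 -2.08662926e-02  8.36554213e+01] [-0.47276088 -0.20392816  0.97421606] 39.845335000654686
```

View pics/s_crop2.png

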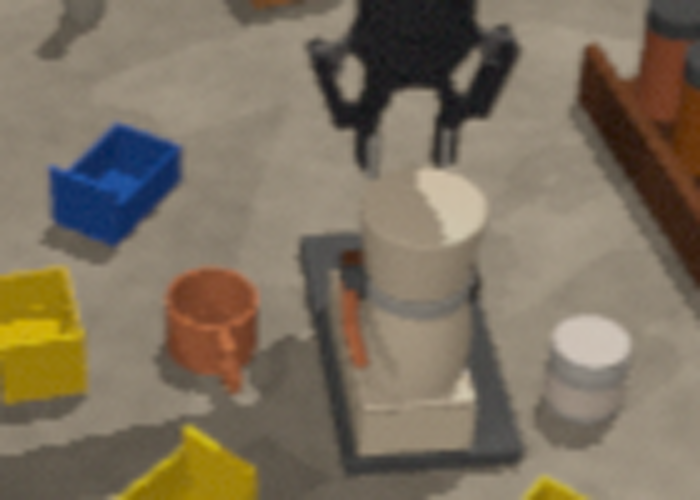

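View pics/t_crop2.png

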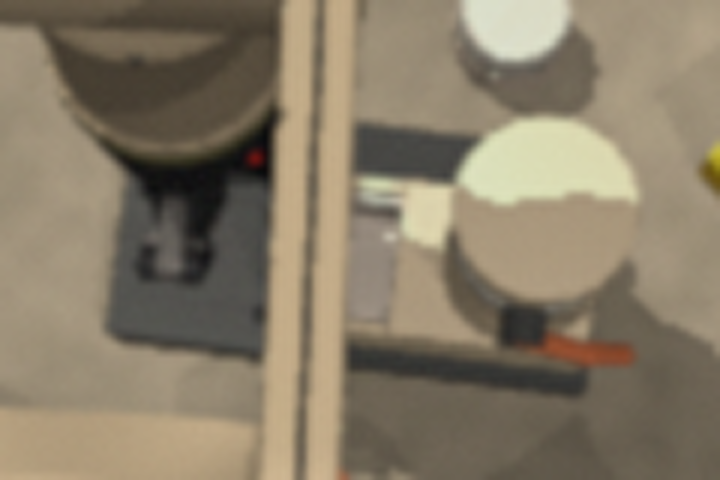

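The side crop shows both fingers above and in front of the drawer, at about (365,165) and (445,160), clear of the tower. The top crop is partly hidden by the arm, but the hand is over the paddle area, so I'll correct y and go down.

>>> {"fn": "send_rows", "kwargs": {
  "steps": [
    [[0.02,-0.17,-0.5],[0,0,0]],
    [[0.02,-0.17,-1.2],[0,0,0]],
    [[0.02,-0.17,-1.4],[0,0,0]],
    [[0.02,-0.17,-1.4],[0,0,0]],
    [[0.02,-0.17,-1.4],[0,0,0]]
  ]
}}

```text
time: 3.4
tool_pos: [621.9, 16.4, 51.6]
tcp_rot: [180.0, -0.0, 83.6]
ft_force: [-0.6, 0.8, -0.1]
finger_gap: 40.1
grip_force: 0.0
```

Run:
```python
from h import *
t=snap('side')
q=sense();print(q['tool_pos'],q['tcp_rot'],q['ft_force'],q['finger_gap'])
b=cv2.resize(t['img'][165:245,270:370],None,fx=7,fy=7,interpolation=cv2.INTER_CUBIC)
cv2.imwrite('pics/s3.png',b[:,:,::-1])
from fit import w
```

```text
[622.13013843  16.33140287  51.90953469] [ 1.79943462e+02 -3.29225091e-03  8.36437393e+01] [ 0.28790672  0.01197043 -0.23637066] 40.37938342266061
```

View pics/s3.png

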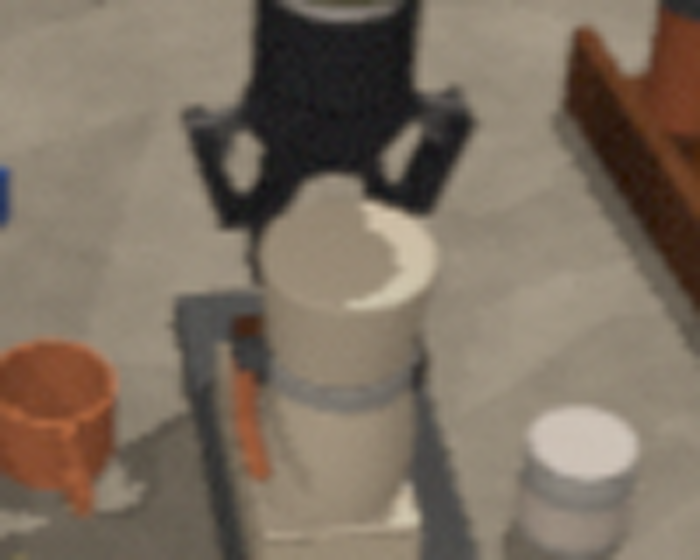

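The tower now hides the fingertips, so I'll go by force from here.

>>> {"fn": "send_rows", "kwargs": {
  "steps": [
    [[0.06,0,-0.05],[0,0,0]],
    [[0.06,0,-0.1],[0,0,0]],
    [[0.06,0,-0.15],[0,0,0]],
    [[0.06,0,-0.15],[0,0,0]]
  ]
}}

```text
time: 4.05
tool_pos: [623.2, 16.4, 46.5]
tcp_rot: [-180.0, 0.0, 83.6]
ft_force: [0.6, -0.2, 0.4]
finger_gap: 39.9
grip_force: 0.0
```

>>> {"fn": "send_rows", "kwargs": {
  "steps": [
    [[0,0,-0.05],[0,0,0]],
    [[0,0,-0.1],[0,0,0]],
    [[0,0,-0.15],[0,0,0]],
    [[0,0,-0.15],[0,0,0]]
  ]
}}

```text
time: 4.55
tool_pos: [623.2, 16.3, 42.1]
tcp_rot: [-180.0, 0.0, 83.6]
ft_force: [0.4, -0.2, 0.3]
finger_gap: 40.2
grip_force: 0.0
```

>>> {"fn": "send_rows", "kwargs": {
  "steps": [
    [[0,0,-0.05],[0,0,0]],
    [[0,0,-0.1],[0,0,0]],
    [[0,0,-0.1],[0,0,0]]
  ]
}}

```text
time: 4.92
tool_pos: [623.6, 16.3, 39.5]
tcp_rot: [180.0, -0.0, 83.6]
ft_force: [-0.5, 0.4, 2.7]
finger_gap: 40.2
grip_force: 1.3
```

>>> {"fn": "send_rows", "kwargs": {
  "steps": [
    [[0,0,-0.07],[0,0,0]],
    [[0,0,-0.14],[0,0,0]],
    [[0,0,-0.2],[0,0,0]],
    [[0,0,-0.2],[0,0,0]]
  ]
}}

```text
time: 5.42
tool_pos: [623.5, 16.3, 33.1]
tcp_rot: [180.0, 0.0, 83.6]
ft_force: [-0.3, -0.2, 2.3]
finger_gap: 40.2
grip_force: 1.5
```

>>> {"fn": "send_rows", "kwargs": {
  "steps": [
    [[0,0,-0.06],[0,0,0]],
    [[0,0,-0.1],[0,0,0]],
    [[0,0,-0.1],[0,0,0]],
    [[0,0,-0.1],[0,0,0]]
  ]
}}

```text
time: 5.92
tool_pos: [623.6, 16.3, 30.5]
tcp_rot: [180.0, -0.0, 83.6]
ft_force: [-0.9, 0.7, 4.7]
finger_gap: 40.2
grip_force: 4.0
```

Run:
```python
from h import *
q=sense();print(q)
```

```text
{'time': 5.925, 'joint_pos': array([-3.20882138e+00,  2.11197158e+01,  9.11960169e+01,  4.02825698e-03,
        6.76600067e+01,  3.15412841e+00]), 'qd': array([ 0.05882374, -0.04680919, -0.0353211 ,  0.01107355, -0.0570484 ,
       -0.00516442]), 'joint_efforts': array([ -0.11138223, -60.45880079, -42.50072479,  -0.09386446,
        -0.18924746,  -0.10071824]), 'tool_pos': array([623.60351879,  16.34299781,  30.48931865]), 'tcp_rot': array([ 1.79975981e+02, -5.05578116e-03,  8.36355209e+01]), 'ft_force': array([-0.90984919,  0.68941724,  4.68591746]), 'wrist_torque': array([ 0.01710289,  0.00715594, -0.0916434 ]), 'grip_force': 3.956849274400156, 'finger_gap': 40.24346912758316}
```

>>> {"fn": "send_rows", "kwargs": {
  "steps": [
    [[0,0,-0.04],[0,0,0]],
    [[0,0,-0.07],[0,0,0]],
    [[0,0,-0.07],[0,0,0]],
    [[0,0,-0.07],[0,0,0]]
  ]
}}

```text
time: 6.42
tool_pos: [623.9, 16.3, 30.2]
tcp_rot: [179.9, -0.0, 83.6]
ft_force: [-8.1, 1.4, 18.6]
finger_gap: 40.2
grip_force: 10.7
```

Run:
```python
from h import *
t=snap('top'); s=snap('side')
q=sense();print(q['tool_pos'],q['ft_force'],q['wrist_torque'],q['grip_force'])
a=cv2.resize(t['img'][110:190,220:340],None,fx=6,fy=6,interpolation=cv2.INTER_CUBIC)
cv2.imwrite('pics/t4.png',a[:,:,::-1])
```

```text
[623.87283952  16.3368548   30.16546966] [-7.92311591  0.36258906 18.42414474] [-0.01249488  1.05725666 -0.10382664] 10.670308778062463
```

View pics/t4.png

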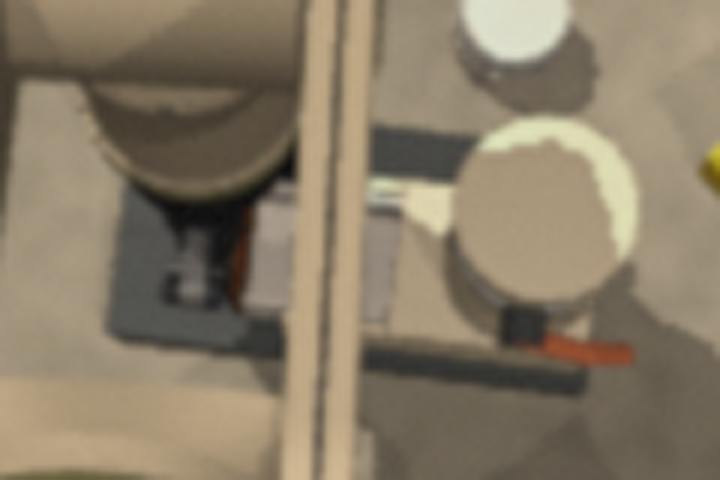

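The top crop shows the drawer out, with its wooden front at about x=230–245 px against the finger. It was at about 277–290 px when shut, so it has come out about 21 mm. The 18 N reading says the paddle is on its stop. I'll check that it stays steady.

>>> {"fn": "send_rows", "kwargs": {
  "steps": [
    [[0,0,0],[0,0,0]],
    [[0,0,0],[0,0,0]],
    [[0,0,0],[0,0,0]],
    [[0,0,0],[0,0,0]]
  ]
}}

```text
time: 7.02
tool_pos: [623.9, 16.3, 30.2]
tcp_rot: [180.0, 0.0, 83.6]
ft_force: [-9.2, 0.4, 18.2]
finger_gap: 40.1
grip_force: 10.7
```

Run:
```python
from fit import *
t=snap('top'); p=[590.7,-61.3,np.radians(-96.346)]
for e in (15,20,25,30): print(e,np.round((proj(t,w(p,(-45-e,-28,64)))-[220,110])*6), np.round((proj(t,w(p,(-45-e,28,64)))-[220,110])*6))
a=t['img'][145:165,250:275].astype(int); m=(a[...,0]-a[...,2]>25)
r,c=np.nonzero(m); print(m.sum()); [print(y+145,(c[r==y]+250).min(),(c[r==y]+250).max()) for y in np.unique(r)]
q=sense();print(q['time'],q['tool_pos'],q['ft_force'])
```

```text
15 [247. 297.] [261. 173.]
20 [236. 296.] [249. 172.]
25 [225. 295.] [238. 171.]
30 [213. 294.] [227. 169.]
204
145 261 274
146 261 274
147 261 274
148 263 274
149 260 274
150 260 274
151 259 274
152 259 274
153 259 274
154 259 274
155 259 274
156 259 274
157 259 274
158 259 274
159 259 274
160 265 274
161 267 274
162 267 274
163 267 274
164 267 274
7.175 [623.87364112  16.33074816  30.17664092] [-9.47342622  0.26363234 17.96911503]
```

```bash
python3 -c "
from bench import order
print(order.hand_in())"
```

```text
the job is handed in; nothing more can be done
None
```

I handed the job in at about 7.2 s, with one finger pressing the paddle onto its stop at about 18 N and the drawer resting against the other finger, about 21 mm out; I have not seen the verdict.

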